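# Stir the small beads through the sorting pot

### The job

Take the wooden stirring stick from its leaning rest and stir the beads on the perforated plate in the clear pot until all four small blue beads have dropped through the holes; the large yellow ones stay on the plate. Touch the beads only with the stick, never with the gripper, and keep every bead in the pot. Then stand the stick back in its rest, let go, and leave the mug, ink bottle and paint jar where they stand.

Things in the scene. Friction and masses are not known exactly. Their poses are not given: they have to be found in the camera images.
- pot: Fixed clear plastic pot with a blue rim, round, upright: 160 mm outside, 152 mm inside diameter, 105 mm high. Origin: centre of its underside, on the desk, z up. A fixed white plate lies inside, level and solid in the middle, with four 21 mm holes centred at x = +-37, y = +-37 mm in the pot's frame. Beads start on the plate's solid parts, none within 9 mm of its centre. Pot floor 5 mm thick.
- pot_rim (a point): Centre of the pot's mouth, 105 mm above its underside. The plate (4 mm thick) is flat out to 62 mm from the axis, then slopes up at 50 degrees to the wall. It was pushed in by hand: its flat top lies somewhere 45 to 65 mm below this rim, 40 to 60 mm above the pot's underside. The height is not given: feel for it. Under it the pot is empty.
- rest: Fixed wooden stick rest: a dark base 100 x 70 x 12 mm with a square wooden sleeve, 34 mm wide outside, 24 mm bore, 55 mm deep, that leans 22 degrees from vertical: its mouth leans towards the rest's -x. Origin: on the underside of the base, on the desk, z up.
- rest_mouth (a point): Centre of the open upper end of the sleeve's bore. The bore's axis runs from rest_foot up to this point.
- rest_foot (a point): Centre of the bore's floor, 55 mm below the mouth along the bore.
- stick: Loose wooden stirring stick, 150 mm long, about 25 g: a straight round rod, 12 mm diameter, whose upper 65 mm are a square handle, 18 x 18 mm, flats facing its x and y, with a red band. It starts standing in the rest, leaning with it and some 12 degrees more (loose fit), its y axis level. Origin: centre of its lower end; z runs along it to its upper end.
- stick_tip (a point): Centre of the stick's lower end (the stirring end).
- stick_top (a point): Centre of the stick's upper end (red band), 150 mm from the tip.
- small0_center (a point): Centre of a small blue steel bead: ball of 14 mm diameter, 11 g, lying on the plate in the pot; it falls through a 21 mm hole and then lies about 12 mm above the pot's underside.
- small1_center (a point): Centre of a small blue steel bead: ball of 14 mm diameter, 11 g, lying on the plate in the pot; it falls through a 21 mm hole and then lies about 12 mm above the pot's underside.
- small2_center (a point): Centre of a small blue steel bead: ball of 14 mm diameter, 11 g, lying on the plate in the pot; it falls through a 21 mm hole and then lies about 12 mm above the pot's underside.
- small3_center (a point): Centre of a small blue steel bead: ball of 14 mm diameter, 11 g, lying on the plate in the pot; it falls through a 21 mm hole and then lies about 12 mm above the pot's underside.
- large0_center (a point): Centre of a large yellow bead: ball of 26 mm diameter, about 22 g, lying on the plate in the pot; too big for the holes, though it can sit in one and block it.
- large1_center (a point): Centre of a large yellow bead: ball of 26 mm diameter, about 22 g, lying on the plate in the pot; too big for the holes, though it can sit in one and block it.
- mug: Bystander: loose white mug, 80 mm diameter, 90 mm high, handle to its +y. Origin: centre of its underside.
- ink: Bystander: loose amber ink bottle, 40 mm diameter, 85 mm high. Origin: centre of its underside.
- paint_jar: Bystander: loose glass paint jar, 60 mm diameter, 65 mm high. Origin: centre of its underside.
Not all that is in view belongs to the job. There is more than one size of the stick; the job needs the smallest.

How it is judged (in metres and radians):
On the way, in this order (a step that is already met when the one before it is completed fails the run):
1. the stick's lower end is inside the pot, below the rim (z of stick_tip in the frame of pot below 0.09 m and horizontal distance between stick_tip and pot below 0.08 m), for 0.2 s.
2. all four small blue beads have dropped through the plate to the bottom of the pot (z of each of small0_center, small1_center, small2_center, small3_center in the frame of pot below 0.03 m and horizontal distance between each of small0_center, small1_center, small2_center, small3_center and pot below 0.08 m), for 0.2 s.
At the end, for the whole second after the job is handed in: All small blue beads lie in the pot under the plate (centres under 30 mm above its underside), all large yellow ones in the pot on the plate (centres 40 to 105 mm up), all within 80 mm of its axis; the stick stands still in its rest, tip within 25 mm of rest_foot, leaning under 0.85 rad (all of step 2 and z of large0_center in the frame of pot between 0.04 and 0.105 m and horizontal distance between each of large0_center, large1_center and pot below 0.08 m and z of large1_center in the frame of pot between 0.04 and 0.105 m and distance between stick_tip and rest_foot below 0.025 m and angle between stick's own z axis and vertical below 0.85 rad and linear speed of stick below 0.03 m/s); the robot touches nothing.
It fails at once if the gripper or the arm touches a bead (contact force between any of the fingers, the arm and small0 above 0.3 N or contact force between any of the fingers, the arm and small1 above 0.3 N or contact force between any of the fingers, the arm and small2 above 0.3 N or contact force between any of the fingers, the arm and small3 above 0.3 N or contact force between any of the fingers, the arm and large0 above 0.3 N or contact force between any of the fingers, the arm and large1 above 0.3 N).
It fails at once if a bead leaves the pot (horizontal distance between any of small0_center, small1_center, small2_center, small3_center, large0_center, large1_center and pot above 0.085 m).
It fails at once if the mug, the ink bottle or the paint jar is moved by more than 25 mm or tipped (distance of any of mug, ink, paint_jar from where it was at the start of the episode above 0.025 m or angle between any of mug, ink, paint_jar's own z axis and vertical above 0.3 rad).
It also fails if it takes over 72 s, if anything falls off the work surface, if the arm or the gripper's body presses on something with over 40 N, if the wrist force passes 120 N, or if a joint passes its speed limit or range.

### The arm

A 6-joint arm with a two-finger parallel gripper is mounted at the origin on the work surface. World frame = base frame: x ahead of the robot, y to its left, z up, the work surface at z = 0. Lengths are in m, angles in degrees, forces in N, time in s.
With the tool pointing down it reaches from about 0.325 to 0.875 m from the base axis. Payload 4.4 kg.
Tool frame: the origin (TCP) lies at the very end of the fingers, on their centre line; the grasp point (between the pads) lies 19 mm behind it (r.hold_point_z is the distance from the TCP to the grasp point, in m); z points along the fingers, y is the line along which they close (so a half turn about z gives the same grasp; the last joint's range is limited). The gripper opens to 85 mm and grips with 20 to 120 N. Pads are 22 mm wide; open, the fingers measure 114 mm over their backs; the gripper's body (76 mm by 85 mm) begins 54 mm behind the grasp point. The pads swing forward as they close: fully open they stand 13 mm farther back than shut.
Start: joints at [-83.795, 11.837, 88.321, -0, 79.842, -8.623], TCP at [0.147, -0.556, 0.231] pointing down, gripper open.
Joint ranges: [-156.59, 156.59], [-49.26, 127.26], [12.9, 141.05], [-63.56, 243.56], [4.71, 150.69], [-161.64, 161.64]. Speed limits (degrees/s): [159.86, 159.86, 180, 180, 180, 180].

### API

Orientations are given as [roll, pitch, yaw] about the fixed x, y, z axes, in that order (R = Rz(yaw) Ry(pitch) Rx(roll)).
In Python, from bench import r, viewer gives the robot as it stands.
- The arm moves only by the shell command python3 -m inch 'ROWS' [FORCE]. ROWS is JSON, a list of rows, each an object with "translation": the shift along the tool's x, y, z in cm, a list of three; "twist": the turn about the tool's z in rad; "gripper": the finger opening in cm, from 0 to 8.54. In form: [{"translation": [tx, ty, tz], "twist": twist, "gripper": gripper}, ...]. A call has 1 to 5 rows; each row shifts and turns the commanded pose from where the row before left it, along the tool's axes as they then stand; what a row does not reach is not made up. A row lasts 1/10 s, in which the tool goes at most 50 mm and 8.59 degrees, less where a joint would pass 70% of its speed; a pose out of reach is approached as far as the arm can. A call with a gripper value outside its range is refused whole. The fingers move at their own pace and stop on an object; FORCE is the grip in N (left out, the last holds). Time passes only in rows, so rows that do not move let the fingers close. It gives the time, the measured TCP pose, the force, the opening and the grip force at its end, in the units of the state.
- r.sense(): the state, without advancing time (a new reading comes with each control period).
- viewer.capture(name): name is "side" or "top"; returns a dict with "img" (480x640x3 uint8, blue, green, red), "range_z" (480x640 float32, m along the optical axis (not along the pixel's ray), 0 where there is no reading), "K" (3x3 intrinsics, pixels), "extrinsics" (4x4, takes a point from world to camera coordinates). Camera axes: x right, y up, looking along -z (the intrinsics and any distortion apply to the point x, -y, -z); pixel columns grow to the right and rows downward; lengths in m; the calibration is good to about 2 mm. A picture is of the moment at which its call begins.
- r.job_done(): hands the job in; it is judged then, once.
The state is a dict: "time_s": time; "q": joint angles; "joint_velocities": joint speeds; "effort": joint torques, N m; "eef_pos": TCP position; "eef_rot": TCP orientation; "ft_force": force on the tool from outside, world axes, zero at the start; "torque": the same for the moment, N m; "gripper_width": finger opening in m; "grip_force": force on a finger pad.
Only numpy, scipy, OpenCV 4.12 (cv2) and the standard library are available. Lean on these libraries where they do the work, as an engineer would, in place of code of your own. Each camera call takes 0.05 s, during which the arm holds its last target. There are 200 camera calls.

## Working session

There is one attempt and no reset: what is moved stays moved. The work goes in short steps, Python scripts to look and compute and a shell command to move; the robot and the scene stay as the last step left them, time stands still between calls to the robot, and variables do not carry over. Pictures are saved under pics/ and viewed, at most 10 in all, crops included, and the job is handed in when it is done.

```bash
ls; mkdir -p pics
python3 - <<'E'
from bench import r, viewer
import cv2,numpy as np
for n in("side","top"):
    c=viewer.capture(n); cv2.imwrite(f"pics/{n}0.png",c["img"]); np.savez(f"{n}0.npz",**c)
    E=c["extrinsics"]; print(n,c["K"].tolist(),np.round(-E[:3,:3].T@E[:3,3],3),np.round(E,3).tolist(),[k for k in c])
print(r.sense())
E
```

```text
pics
side [[441.29378868835124, 0.0, 313.1269038714947], [0.0, 441.29378868835124, 238.45156831748253], [0.0, 0.0, 1.0]] [0.17  0.516 0.918] [[-0.772, -0.635, 0.017, 0.443], [0.506, -0.599, 0.621, -0.347], [-0.384, 0.488, 0.784, -0.906], [0.0, 0.0, 0.0, 1.0]] ['img', 'range_z', 'K', 'extrinsics']
top [[557.7621953479072, 0.0, 327.0651977839813], [0.0, 557.7621953479072, 228.1154352119222], [0.0, 0.0, 1.0]] [0.421 0.002 1.221] [[-0.015, -1.0, -0.016, 0.028], [0.992, -0.017, 0.128, -0.573], [-0.128, -0.014, 0.992, -1.157], [0.0, 0.0, 0.0, 1.0]] ['img', 'range_z', 'K', 'extrinsics']
{'time_s': 0.1, 'q': array([-8.37952983e+01,  1.18817674e+01,  8.83967920e+01,  1.25827029e-03,
        7.98424793e+01, -8.62426501e+00]), 'joint_velocities': array([ 0.05912672, -0.00148972, -0.15091074, -0.03742168, -0.04772666,
       -0.04078372]), 'effort': array([-5.22621322e-04, -3.84091544e+01, -2.92549056e+01, -2.09743184e-04,
        4.87212572e-03,  1.88592617e-05]), 'eef_pos': array([ 0.14707078, -0.55516192,  0.23021662]), 'eef_rot': array([-1.79880516e+02, -1.93743086e-02,  1.48287233e+01]), 'ft_force': array([-1.10401249, -0.15457163, -0.26491832]), 'torque': array([ 0.04927367, -0.03461223, -0.02288268]), 'grip_force': 0.0, 'gripper_width': 0.08541256936007607}
```

View pics/side0.png

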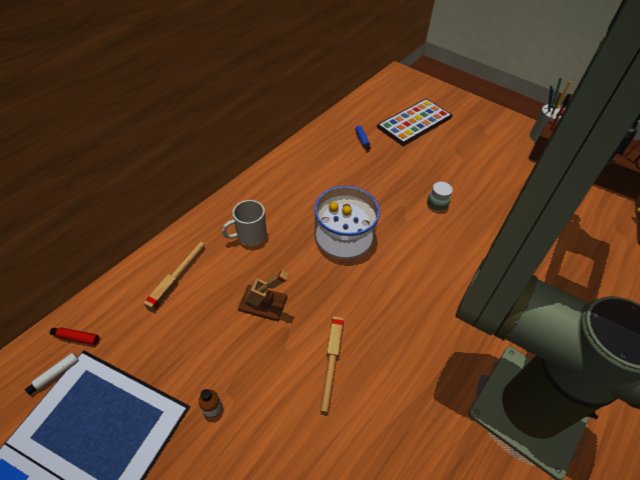

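View pics/top0.png

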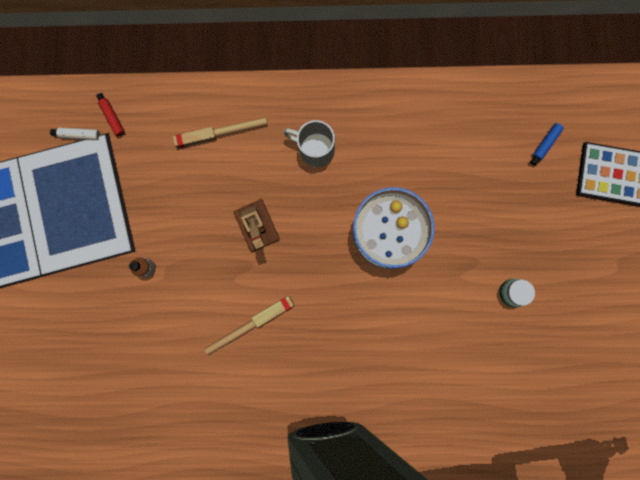

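Side view: pot at about (347,222), rest with the short stick at (265,295), mug (250,225), ink (210,403), paint jar (440,195), two larger decoy sticks lying on the desk. Top view: pot (393,228), rest (257,226), mug (316,145), ink (143,268), jar (517,293); blue beads near (385,219), (382,236), (400,239) and (388,254), yellow at (396,206) and (402,222).

```bash
cat > h.py <<'E'
import numpy as np,cv2
from bench import r,viewer
def load(n): return dict(np.load(n+"0.npz"))
def ray(c,u,v):
    K,E=c["K"],c["extrinsics"]; R=E[:3,:3]
    d=np.stack([(np.asarray(u,float)-K[0,2])/K[0,0],-(np.asarray(v,float)-K[1,2])/K[1,1],-np.ones(np.shape(u))],-1)
    return -R.T@E[:3,3], d@R
def onz(c,u,v,z):
    o,d=ray(c,u,v); return o+d*((z-o[2])/d[...,2])[...,None]
def cloud(c):
    v,u=np.mgrid[:480,:640]; o,d=ray(c,u,v); return o+d*c["range_z"][...,None]
def proj(c,p):
    q=np.atleast_2d(p)@c["extrinsics"][:3,:3].T+c["extrinsics"][:3,3]
    return np.c_[c["K"][0,0]*q[:,0]/-q[:,2]+c["K"][0,2], -c["K"][1,1]*q[:,1]/-q[:,2]+c["K"][1,2]]
def circ(P):
    A=np.c_[2*P[:,:2],np.ones(len(P))]; s=np.linalg.lstsq(A,(P[:,:2]**2).sum(1),rcond=None)[0]
    return s[:2],np.sqrt(s[2]+s[0]**2+s[1]**2)
def hsv(c): return cv2.cvtColor(c["img"],cv2.COLOR_BGR2HSV)
def blobs(m,amin=6):
    n,l,s,ce=cv2.connectedComponentsWithStats(m.astype(np.uint8)); return [(s[i,4],ce[i]) for i in range(1,n) if s[i,4]>=amin]
E
python3 - <<'E'
from h import *
for n,(x,y) in (("top",(257,226)),("side",(265,293))):
    c=load(n); P=cloud(c); H=hsv(c)
    # rest
    sub=np.s_[y-45:y+45,x-45:x+45]; Q=P[sub]; h=H[sub]
    m=(abs(Q[...,2]-.012)<.005)
    big=max(blobs(m),key=lambda b:b[0]); 
    nn,l,s,_=cv2.connectedComponentsWithStats(m.astype(np.uint8)); k=1+np.argmax(s[1:,4])
    pts=Q[l==k][:,:2].astype(np.float32); print(n,"base",cv2.minAreaRect(pts*1000),len(pts))
    hi=Q[(Q[...,2]>.03)]; 
    t=hi[np.argsort(hi[:,2])[-8:]]; print("stick hi",np.round(t.mean(0),4), t[:,2])
    g=hi.copy()
    for a in np.arange(.03,.15,.01):
        w=hi[(hi[:,2]>=a)&(hi[:,2]<a+.01)]
        if len(w):print(round(a,2),len(w),np.round(w.mean(0)*1000,1),np.round(np.ptp(w[:,:2],0)*1000))
    # pot rim
    x,y=((393,228) if n=="top" else (347,222)); sub=np.s_[y-50:y+50,x-50:x+50]
    b=(H[sub][...,0]>105)&(H[sub][...,0]<128)&(H[sub][...,1]>110)
    q=P[sub][b]; q=q[abs(q[:,2]-.105)<.006]; print("rim",circ(q),len(q),np.median(q[:,2]))
    vv,uu=np.nonzero(b); pz=onz(c,uu+x-50,vv+y-50,.105)
    cc,_=circ(q); d=np.linalg.norm(pz[:,:2]-cc,axis=1); print("rim2",circ(pz[abs(d-.078)<.008]))
    im=c["img"]
    for nm,(x,y) in (("rest",(257,232) if n=="top" else (265,293)),("pot",(x,y))):
        cv2.imwrite(f"pics/{n}_{nm}.png",cv2.resize(im[y-40:y+40,x-40:x+40],(400,400),interpolation=cv2.INTER_NEAREST))
a=[cv2.imread(f"pics/{n}_{m}.png") for m in("rest","pot") for n in ("top","side")]
cv2.imwrite("pics/crops.png",cv2.resize(np.vstack([np.hstack(a[:2]),np.hstack(a[2:])]),(600,600)))
E
```

```text
top base ((585.8480224609375, 173.8168182373047), (102.6970443725586, 70.19233703613281), 23.116243362426758) 775
stick hi [0.421 0.002 1.221] [1.22099489 1.22099489 1.22099489 1.22099489 1.22099489 1.22099489
 1.22099489 1.22099489]
0.03 43 [596.1 173.9  35.7] [55. 49.]
0.04 46 [594.  170.8  44. ] [50. 44.]
0.05 40 [598.2 177.5  55.2] [39. 40.]
0.06 52 [590.7 174.5  65.4] [47. 43.]
0.07 102 [589.2 174.9  75.2] [44. 40.]
0.08 47 [592.1 175.   83. ] [32. 32.]
0.09 7 [572.4 166.8  94. ] [14. 17.]
0.1 14 [567.9 163.  106.5] [17. 23.]
0.11 28 [562.6 162.4 114.8] [17. 23.]
0.12 27 [556.1 159.8 124.7] [25. 25.]
0.13 30 [550.1 156.4 135.4] [14. 22.]
0.14 56 [535.4 151.5 146.6] [26. 22.]
rim (array([ 0.56498369, -0.11581031]), np.float64(0.07907544335415305)) 259 0.10638498027894405
rim2 (array([ 0.56518835, -0.11590748]), np.float64(0.0792071584378887))
side base ((585.5956420898438, 173.83541870117188), (100.62368774414062, 71.0263442993164), 23.703086853027344) 691
stick hi [0.1704 0.516  0.9178] [0.91776122 0.91776122 0.91776122 0.91776122 0.91776122 0.91776122
 0.91776122 0.91776122]
0.03 103 [581.9 178.6  36.2] [64. 48.]
0.04 74 [585.7 179.4  43.5] [53. 47.]
0.05 55 [591.7 184.2  55.1] [46. 36.]
0.06 90 [584.5 178.6  65.8] [43. 40.]
0.07 99 [588.8 177.7  75.2] [41. 41.]
0.08 22 [580.3 172.9  84.2] [39. 28.]
0.09 9 [560.6 170.   96. ] [24.  6.]
0.1 33 [559.4 168.5 104.9] [27. 13.]
0.11 37 [554.  165.4 115.5] [27. 15.]
0.12 35 [548.1 162.4 125.2] [28. 14.]
0.13 35 [540.  159.7 134.9] [29. 15.]
0.14 67 [532.8 153.2 145.3] [25. 26.]
rim (array([ 0.56442813, -0.11690428]), np.float64(0.07898763753380422)) 268 0.10414135844403016
rim2 (array([ 0.5643246 , -0.11610997]), np.float64(0.07895216712966731))
```

View pics/crops.png

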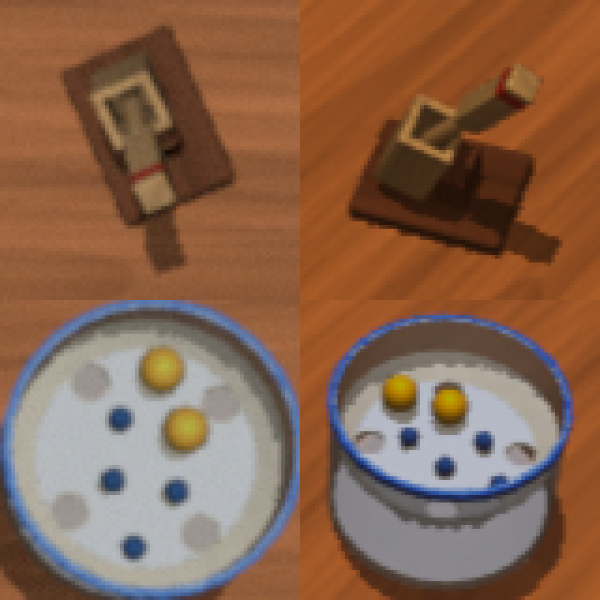

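The crops confirm it: the stick leans out of the sleeve towards the rest's -x (yaw ≈ 23.5°), and the beads are all on solid plate. Moving over the stick now.

```bash
cat >> h.py <<'E'
from scipy.spatial.transform import Rotation as Ro
def delta(t,yaw=None):
    s=r.sense(); R=Ro.from_euler('xyz',s["eef_rot"],degrees=True)
    d=R.inv().apply(np.array(t)-s["eef_pos"])*100
    tw=None if yaw is None else -np.radians((yaw-s["eef_rot"][2]+180)%360-180)
    print("t",round(s["time_s"],2),"tcp",np.round(s["eef_pos"],4),"yaw",np.round(s["eef_rot"],1),"F",np.round(s["ft_force"],1),"w",round(s["gripper_width"],4),"g",round(s["grip_force"],1))
    print("tool delta cm",np.round(d,2),"norm",round(np.linalg.norm(d),2),"twist",tw)
E
M='python3 -m inch'
$M '[{"translation":[0,0,0],"twist":-0.15,"gripper":8.5},{"translation":[3.8,-2.9,0],"twist":0,"gripper":6},{"translation":[3.8,-2.9,0],"twist":0,"gripper":5},{"translation":[3.8,-2.9,0],"twist":0,"gripper":5},{"translation":[3.8,-2.9,0],"twist":0,"gripper":5}]' 20
$M '[{"translation":[3.8,-2.9,0],"twist":0,"gripper":5},{"translation":[3.8,-2.9,0],"twist":0,"gripper":5},{"translation":[3.8,-2.9,0],"twist":0,"gripper":5},{"translation":[3.8,-2.9,0],"twist":0,"gripper":5},{"translation":[3.8,-2.9,0],"twist":0,"gripper":5}]'
$M '[{"translation":[3.8,-2.9,0],"twist":0,"gripper":5},{"translation":[3.8,-2.9,0],"twist":0,"gripper":5},{"translation":[3.8,-2.9,0],"twist":0,"gripper":5},{"translation":[3.8,-2.9,0],"twist":0,"gripper":5},{"translation":[3.8,-2.9,0],"twist":0,"gripper":5}]'
$M '[{"translation":[3.8,-2.9,0],"twist":0,"gripper":5},{"translation":[0,0,0],"twist":0,"gripper":5},{"translation":[0,0,0],"twist":0,"gripper":5}]'
python3 -c "
from h import *
delta([.546,.1585,.115],23.5)"
```

```text
time_s: 0.6
eef_pos: [0.2409, -0.387, 0.2306]
eef_rot: [-179.9, -0.0, 23.4]
ft_force: [1.6, -0.0, 0.2]
gripper_width: 0.0501
grip_force: 0.0
time_s: 1.1
eef_pos: [0.3575, -0.1784, 0.2311]
eef_rot: [180.0, -0.0, 23.4]
ft_force: [-0.1, -1.2, 0.1]
gripper_width: 0.0502
grip_force: 0.0
time_s: 1.6
eef_pos: [0.4742, 0.0302, 0.231]
eef_rot: [180.0, 0.0, 23.4]
ft_force: [-0.0, -0.5, -0.5]
gripper_width: 0.0498
grip_force: 0.0
time_s: 1.9
eef_pos: [0.4968, 0.0707, 0.2305]
eef_rot: [-180.0, 0.1, 23.6]
ft_force: [0.4, -0.5, -0.8]
gripper_width: 0.0498
grip_force: 0.0
t 1.9 tcp [0.4968 0.0707 0.2305] yaw [-1.80e+02  1.00e-01  2.36e+01] F [ 0.4 -0.5 -0.8] w 0.0498 g 0.0
tool delta cm [ 8.04 -6.07 11.53] norm 15.32 twist 0.0014914637828157486
```

```bash
M='python3 -m inch'
$M '[{"translation":[4,-3,0],"twist":0,"gripper":5},{"translation":[4,-3,0],"twist":0,"gripper":5},{"translation":[0,0,4],"twist":0,"gripper":5},{"translation":[0,0,4],"twist":0,"gripper":5},{"translation":[0,0,3.5],"twist":0,"gripper":5}]'
$M '[{"translation":[0,0,0],"twist":0,"gripper":5},{"translation":[0,0,0],"twist":0,"gripper":3}]'
python3 - <<'E'
from h import *
delta([.546,.1585,.115],23.5)
for n in("side","top"):
    c=viewer.capture(n);u,v=map(int,proj(c,[[.55,.16,.1]])[0]);cv2.imwrite(f"pics/{n}g.png",cv2.resize(c["img"][v-40:v+40,u-40:u+40],(400,400)))
cv2.imwrite("pics/g.png",np.hstack([cv2.imread(f"pics/{n}g.png") for n in("side","top")]))
E
```

```text
time_s: 2.4
eef_pos: [0.5459, 0.1551, 0.1145]
eef_rot: [180.0, 0.1, 23.3]
ft_force: [0.0, -0.0, -0.3]
gripper_width: 0.0499
grip_force: 0.0
time_s: 2.6
eef_pos: [0.5464, 0.1553, 0.1163]
eef_rot: [-180.0, 0.1, 23.3]
ft_force: [0.6, -0.2, -0.4]
gripper_width: 0.037
grip_force: 0.0
t 2.6 tcp [0.5464 0.1553 0.1163] yaw [-1.80e+02  1.00e-01  2.33e+01] F [ 0.6 -0.2 -0.4] w 0.037 g 0.0
tool delta cm [ 0.09 -0.31  0.13] norm 0.35 twist -0.003278145985394314
```

View pics/g.png

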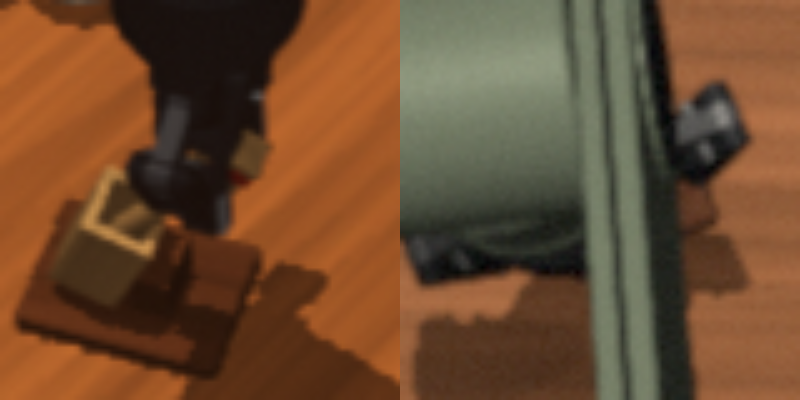

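Side crop: the fingers straddle the handle (red band at ~(240,180) between them), clear of the sleeve. Closing gently and then turning the stick towards the bore axis while it is still in the sleeve.

```bash
M='python3 -m inch'
$M '[{"translation":[0,-0.2,0],"twist":0,"gripper":2.5},{"translation":[0,0,0],"twist":0,"gripper":1},{"translation":[0,0,0],"twist":0,"gripper":1},{"translation":[0,0,0],"twist":0,"gripper":1}]' 20
$M '[{"translation":[0.6,0,-0.3],"twist":0,"gripper":1},{"translation":[0.6,0,-0.3],"twist":0,"gripper":1},{"translation":[0.6,0,-0.3],"twist":0,"gripper":1},{"translation":[0.6,0,-0.3],"twist":0,"gripper":1},{"translation":[0,0,0],"twist":0,"gripper":1}]' 20
python3 - <<'E'
from h import *
delta([.546,.1585,.115],23.5)
c=viewer.capture("side");u,v=map(int,proj(c,[[.55,.16,.1]])[0]);cv2.imwrite("pics/g2.png",cv2.resize(c["img"][v-40:v+40,u-40:u+40],(400,400)))
E
```

```text
time_s: 3.1
eef_pos: [0.5474, 0.1589, 0.1184]
eef_rot: [179.9, -0.2, 23.4]
ft_force: [-1.0, 0.3, 6.1]
gripper_width: 0.0174
grip_force: 27.6
time_s: 3.6
eef_pos: [0.5686, 0.1684, 0.1285]
eef_rot: [180.0, -0.0, 23.4]
ft_force: [-1.9, -1.5, 2.8]
gripper_width: 0.0174
grip_force: 28.1
t 3.6 tcp [0.5686 0.1684 0.1285] yaw [180.   -0.   23.4] F [-1.9 -1.5  2.8] w 0.0174 g 28.1
tool delta cm [-2.47  0.01  1.35] norm 2.82 twist -0.0011656927877875605
```

View pics/g2.png

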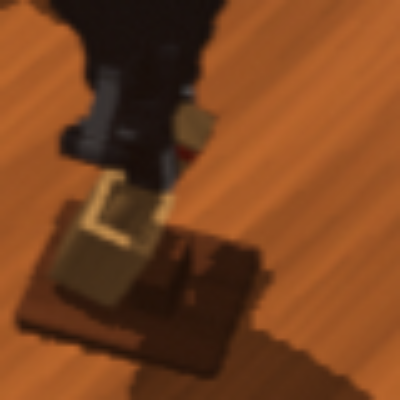

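The stick has turned nearly parallel to the bore (top now at about (195,125) in the crop), still seated. Seated TCP pose noted: (0.5686, 0.1684, 0.1285). Tighten and pull out along the bore.

```bash
M='python3 -m inch'
$M '[{"translation":[0,0,0],"twist":0,"gripper":1},{"translation":[-0.75,0,-1.85],"twist":0,"gripper":1},{"translation":[-0.75,0,-1.85],"twist":0,"gripper":1},{"translation":[-0.75,0,-1.85],"twist":0,"gripper":1},{"translation":[-0.75,0,-1.85],"twist":0,"gripper":1}]' 60
$M '[{"translation":[0,0,-3],"twist":0,"gripper":1},{"translation":[-3,3,-2],"twist":0,"gripper":1},{"translation":[0,0,0],"twist":0,"gripper":1}]' 60
python3 - <<'E'
from h import *
delta([.565,-.116,.3],23.5)
out=[]
for n in("side","top"):
    c=viewer.capture(n); np.savez(n+"1.npz",**c); p=r.sense()["eef_pos"]
    u,v=map(int,proj(c,[p+[.02,0,-.05]])[0]); print(n,u,v); out.append(cv2.resize(c["img"][v-60:v+60,u-60:u+60],(400,400)))
cv2.imwrite("pics/g3.png",np.hstack(out))
E
```

```text
time_s: 4.15
eef_pos: [0.5405, 0.1565, 0.2027]
eef_rot: [-180.0, -0.1, 23.4]
ft_force: [0.3, -0.2, -1.1]
gripper_width: 0.0172
grip_force: 60.0
time_s: 4.45
eef_pos: [0.5266, 0.1146, 0.2561]
eef_rot: [179.8, -0.4, 23.3]
ft_force: [1.0, -0.3, -0.2]
gripper_width: 0.0171
grip_force: 60.0
t 4.45 tcp [0.5266 0.1146 0.2561] yaw [179.8  -0.4  23.3] F [ 1.  -0.3 -0.2] w 0.0171 g 60.0
tool delta cm [-5.56 22.72 -4.34] norm 23.79 twist -0.0037323636761095176
side 289 244
top 272 232
```

View pics/g3.png

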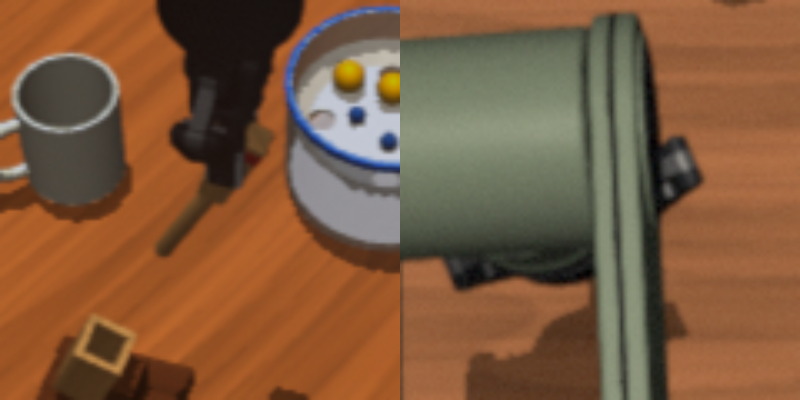

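Side crop: the stick is held, rod tip at crop (162,250) = pixel (278,259); the empty sleeve mouth is visible lower left. Measuring tip, beads, holes and plate height.

Run:
```python
from h import *
s=r.sense(); tcp=s["eef_pos"]; R=Ro.from_euler('xyz',s["eef_rot"],degrees=True).as_matrix()
c=dict(np.load("side1.npz")); 
o,d=ray(c,np.array(277.8),np.array(258.0)); n=R[:,1]; p=o+d*((tcp-o)@n/(d@n)); g=tcp-.019*R[:,2]
q=R.T@(p-tcp); print("tip",p,"tool frame",q*1000,"s",np.linalg.norm(p-g),"lean",np.degrees(np.arctan2(q[0],q[2]+.019)))
P=cloud(c); P0=P
# sleeve mouth from both
H=hsv(c);
for nm in("side1","top0"):
    cc=dict(np.load(nm+".npz")) ; Q=cloud(cc); m=(Q[...,2]>.066)&(Q[...,2]<.1)&(np.hypot(Q[...,0]-.59,Q[...,1]-.175)<.035)
    w=Q[m]; ux=np.array([.917,.398]); vx=np.array([-.398,.917]); a=w[:,:2]@ux; b=w[:,:2]@vx
    print(nm,"sleeve top: along",a.min(),a.max(),"across",b.min(),b.max(),"z",w[:,2].max(), "xy mid",(a.min()+a.max())/2*ux+(b.min()+b.max())/2*vx)
pc=np.array([.5648,-.1160])
zs=[]
for nm in("side0","top0"):
    c=dict(np.load(nm+".npz"));Q=cloud(c);H=hsv(c); rr=np.hypot(*(Q[...,:2]-pc).transpose(2,0,1))
    m=(rr<.055)&(Q[...,2]>.035)&(Q[...,2]<.075)&(H[...,1]<40)&(H[...,2]>150); print(nm,"plate z",np.percentile(Q[m][:,2],[5,50,95]),m.sum()); zs.append(np.median(Q[m][:,2]))
z=np.mean(zs)
for nm in("side0","top0"):
    c=dict(np.load(nm+".npz"));H=hsv(c);v,u=np.mgrid[:480,:640];W=onz(c,u,v,z);rr=np.hypot(*(W[...,:2]-pc).transpose(2,0,1))
    for name,m,dz in(("blue",(H[...,0]>95)&(H[...,0]<130)&(H[...,1]>120)&(rr<.066),.007),("yel",(H[...,0]>15)&(H[...,0]<32)&(H[...,1]>150)&(rr<.07),.013),("grey",(abs(H[...,2].astype(int)-155)<25)&(rr<.068)&(H[...,1]<60),-.0)):
        for a,ce in blobs(m,8): print(nm,name,a,np.round((onz(c,*ce,z+dz)[:2]-pc)*1000,1))
```

```text
tip [0.56438964 0.13356443 0.16075181] tool frame [4.22195859e+01 5.05458513e-14 9.21278343e+01] s 0.11887762188962356 lean 20.802740168928143
side1 sleeve top: along 0.590004380746557 0.6270845911103244 across -0.09271494285882001 -0.05574063221233432 z 0.08187703833791371 xy mid [0.58757795 0.17413382]
top0 sleeve top: along 0.5767219047403465 0.6281243556527868 across -0.09101836363506681 -0.056759580118519615 z 0.0989977298730973 xy mid [0.58182982 0.17200822]
side0 plate z [0.05483002 0.05736639 0.06020186] 571
top0 plate z [0.05575522 0.05940657 0.06308946] 1542
side0 blue 12 [22.4 11.5]
side0 blue 9 [-19.2 -17.6]
side0 blue 120 [-21.7  29.8]
side0 blue 11 [-13.1  16.7]
side0 yel 60 [ 47.3 -10.5]
side0 yel 66 [ 14.2 -23.9]
side0 grey 226 [ 15. -20.]
side0 grey 13 [ 19.5 -14.7]
side0 grey 10 [  4.2 -30.5]
side0 grey 8 [-15.5 -15.8]
side0 grey 8 [-13.5   9. ]
side0 grey 22 [-31.   44.5]
top0 blue 14 [21.7 13.7]
top0 blue 15 [-12.5  18.6]
top0 blue 16 [-19.2 -16.3]
top0 blue 14 [-50.    7.9]
top0 yel 86 [48.5 -9.6]
top0 yel 88 [ 14.4 -21.9]
top0 grey 1178 [-1.3 -1.7]
top0 grey 27 [23.1 13.5]
top0 grey 30 [-12.4  18.9]
top0 grey 30 [-19.3 -16.3]
```

Plate top ≈ z 0.058, tip ≈ tool (+42, 0, +92) mm, lean ≈ 21°. Holes (relative to pot, mm): h1(42,31), h2(31,-42), h3(-31,42), h4(-42,-31). Go to the plate's centre and feel for it.

```bash
M='python3 -m inch'
$M '[{"translation":[-1.6,3.8,0],"twist":0,"gripper":1},{"translation":[-1.6,3.8,0],"twist":0,"gripper":1},{"translation":[-1.6,3.8,0],"twist":0,"gripper":1},{"translation":[-1.6,3.8,0],"twist":0,"gripper":1},{"translation":[-1.6,3.8,1],"twist":0,"gripper":1}]' 60
$M '[{"translation":[-1.6,3.8,1],"twist":0,"gripper":1},{"translation":[0,0,2],"twist":0,"gripper":1},{"translation":[0,0,0],"twist":0,"gripper":1},{"translation":[0,0,0],"twist":0,"gripper":1}]'
python3 -c "
from h import *
delta([.526,-.1328,.156],23.5)"
```

```text
time_s: 5.05
eef_pos: [0.528, -0.0901, 0.2421]
eef_rot: [180.0, -0.1, 23.5]
ft_force: [0.9, 0.4, -0.2]
gripper_width: 0.017
grip_force: 60.0
time_s: 5.45
eef_pos: [0.527, -0.1294, 0.2108]
eef_rot: [-179.8, 0.1, 23.5]
ft_force: [-0.7, 0.6, 0.2]
gripper_width: 0.0171
grip_force: 60.0
t 5.45 tcp [ 0.527  -0.1294  0.2108] yaw [-1.798e+02  1.000e-01  2.350e+01] F [-0.7  0.6  0.2] w 0.0171 g 60.0
tool delta cm [-0.22  0.28  5.48] norm 5.49 twist -0.0005915274906962081
```

```bash
M='python3 -m inch'
$M '[{"translation":[-0.2,0.3,2],"twist":0,"gripper":1},{"translation":[0,0,2],"twist":0,"gripper":1},{"translation":[0,0,0.6],"twist":0,"gripper":1},{"translation":[0,0,0.2],"twist":0,"gripper":1},{"translation":[0,0,0],"twist":0,"gripper":1}]'
$M '[{"translation":[0,0,0.2],"twist":0,"gripper":1},{"translation":[0,0,0],"twist":0,"gripper":1}]'
$M '[{"translation":[0,0,0.2],"twist":0,"gripper":1},{"translation":[0,0,0],"twist":0,"gripper":1}]'
python3 - <<'E'
from h import *
delta([.526,-.1328,.156],23.5)
c=viewer.capture("side");u,v=347,215;cv2.imwrite("pics/p1.png",cv2.resize(c["img"][v-50:v+50,u-50:u+50],(500,500)))
E
```

```text
time_s: 5.95
eef_pos: [0.5275, -0.1337, 0.1651]
eef_rot: [180.0, -0.1, 23.5]
ft_force: [0.1, 0.5, 0.0]
gripper_width: 0.0169
grip_force: 60.0
time_s: 6.15
eef_pos: [0.5278, -0.1344, 0.1634]
eef_rot: [179.9, -0.1, 23.4]
ft_force: [0.8, 0.0, 1.4]
gripper_width: 0.0168
grip_force: 60.0
time_s: 6.35
eef_pos: [0.528, -0.1346, 0.1627]
eef_rot: [179.9, -0.1, 23.4]
ft_force: [-2.4, -0.0, 8.2]
gripper_width: 0.0171
grip_force: 61.1
t 6.35 tcp [ 0.528  -0.1346  0.1627] yaw [ 1.799e+02 -1.000e-01  2.340e+01] F [-2.4 -0.   8.2] w 0.0171 g 61.1
tool delta cm [-0.11 -0.25  0.67] norm 0.73 twist -0.001344085648771134
```

View pics/p1.png

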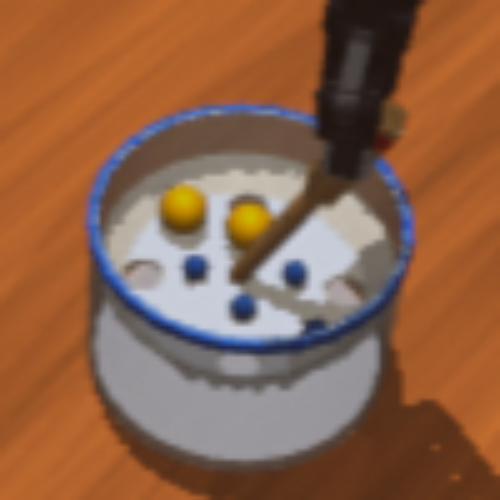

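Side crop: stick tip at crop (240,275) = pixel (345,220), on the plate between the four beads; contact felt at TCP z ≈ 0.163 (8 N). Locating the tip against the beads in this same view.

```bash
python3 -m inch '[{"translation":[0,0,-0.4],"twist":0,"gripper":1},{"translation":[0,0,0],"twist":0,"gripper":1}]'
python3 - <<'E'
from h import *
c=viewer.capture("side"); pc=np.array([.5648,-.116]); z=.0585
f=lambda u,v,dz: np.round((onz(c,np.array(297+u/5-.4),np.array(165+v/5-.4),z+dz)[:2]-pc)*1000,1)
print("tip",f(240,275,.005))
for n,u,v in(("A",195,267),("B",243,306),("C",295,272),("D",316,326)): print(n,f(u,v,.007))
for n,u,v in(("h3side",143,273),("h",345,291),("Y1",183,208),("Y2",250,224)): print(n,f(u,v,.013 if n[0]=="Y" else 0))
delta([.526,-.1328,.156],23.5)
E
```

```text
time_s: 6.6
eef_pos: [0.5272, -0.1345, 0.1651]
eef_rot: [179.9, -0.1, 23.4]
ft_force: [-0.2, -0.3, -0.3]
gripper_width: 0.0172
grip_force: 60.0
tip [1.2 0.7]
A [21.1 12.8]
B [-13.3  17.8]
C [-20.  -17.7]
D [-49.2   4.5]
h3side [42.5 28.3]
h [-44.1 -29.2]
Y1 [ 47.8 -11. ]
Y2 [ 14.4 -24.6]
t 6.65 tcp [ 0.5269 -0.1343  0.1646] yaw [180.   -0.   23.4] F [-0.3  0.2 -0.1] w 0.0169 g 60.0
tool delta cm [-0.03 -0.18  0.86] norm 0.88 twist -0.0014266636530424442
```

```bash
M='python3 -m inch'
$M '[{"translation":[0.5,0.05,0.08],"twist":0,"gripper":1},{"translation":[0.45,0,0],"twist":0,"gripper":1},{"translation":[0.45,-0.13,0],"twist":0,"gripper":1},{"translation":[0.45,-0.13,0],"twist":0,"gripper":1},{"translation":[0.45,-0.13,0],"twist":0,"gripper":1}]'
$M '[{"translation":[0.45,-0.13,0],"twist":0,"gripper":1},{"translation":[0.45,-0.13,0],"twist":0,"gripper":1},{"translation":[0.45,-0.13,0],"twist":0,"gripper":1},{"translation":[0.45,-0.13,0],"twist":0,"gripper":1},{"translation":[0,0,0],"twist":0,"gripper":1}]'
cat >> h.py <<'E'
def look(z=.0585):
    c=viewer.capture("side"); pc=np.array([.5648,-.116]); H=hsv(c)
    v,u=np.mgrid[:480,:640];W=onz(c,u,v,z);rr=np.hypot(*(W[...,:2]-pc).transpose(2,0,1)); Z=cloud(c)[...,2]
    y=(H[...,0]>15)&(H[...,0]<32)&(H[...,1]>170)&(H[...,2]>120)&(rr<.08)
    b=(H[...,0]>95)&(H[...,0]<130)&(H[...,1]>110)&(rr<.08)&(Z<.085)
    for nm,m,dz,a0 in(("blue",b,.007,4),("yel",y,.013,15)):
        for a,ce in blobs(m,a0):
            print(nm,a,"px",np.round(ce),"potxy",np.round((onz(c,*ce,z+dz)[:2]-pc)*1000,1),"z",np.round(Z[int(ce[1]),int(ce[0])],3))
    s=r.sense();R=Ro.from_euler('xyz',s["eef_rot"],degrees=True); t=s["eef_pos"]+R.apply([.0433,-.002,.098]); print("tip",np.round((t[:2]-pc)*1000,1),"tcp",s["eef_pos"],"yaw",s["eef_rot"][2],"t",s["time_s"],"F",s["ft_force"])
    return c
def save(c,n,u=347,v=215): cv2.imwrite(f"pics/{n}.png",cv2.resize(c["img"][v-50:v+50,u-50:u+50],(500,500)))
E
python3 -c "
from h import *
save(look(),'p2')"
```

```text
time_s: 7.15
eef_pos: [0.5469, -0.1217, 0.1635]
eef_rot: [180.0, 0.0, 23.4]
ft_force: [-0.6, -1.0, 1.7]
gripper_width: 0.0169
grip_force: 60.2
time_s: 7.65
eef_pos: [0.5617, -0.1093, 0.1634]
eef_rot: [-180.0, -0.1, 23.4]
ft_force: [0.5, 0.1, 0.6]
gripper_width: 0.0173
grip_force: 60.1
blue 7 px [356. 219.] potxy [-20.3 -17.9] z 0.069
blue 8 px [345. 226.] potxy [-13.3  18.1] z 0.07
blue 4 px [360. 230.] potxy [-49.5   6.2] z 0.07
yel 47 px [333. 205.] potxy [ 50.7 -13.3] z 0.081
yel 52 px [346. 209.] potxy [ 15.7 -25.5] z 0.082
tip [35.8 25.7] tcp [ 0.56158251 -0.10942616  0.16341211] yaw 23.443458156145173 t 7.7 F [-0.36667276  0.10306643  0.42980312]
```

View pics/p2.png

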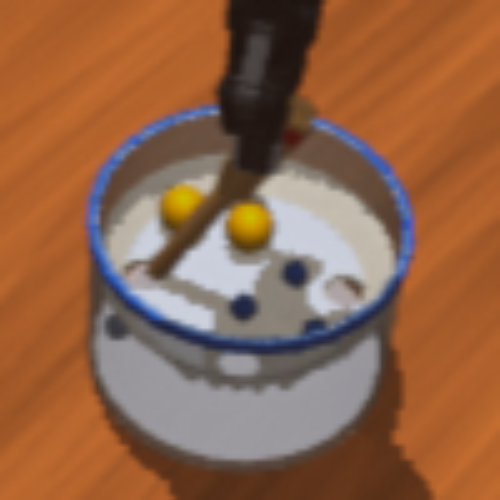

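Bead A has dropped through h1 (visible below the plate at crop (118,325)); the yellow ones are undisturbed. Next bead C towards h4.

```bash
M='python3 -m inch'
$M '[{"translation":[-1.0,0.32,-0.05],"twist":0,"gripper":1},{"translation":[-1.0,0.32,0],"twist":0,"gripper":1},{"translation":[-1.0,0.32,0],"twist":0,"gripper":1},{"translation":[-1.0,0.32,0],"twist":0,"gripper":1},{"translation":[-1.0,0.32,0],"twist":0,"gripper":1}]'
$M '[{"translation":[-0.45,0.05,0],"twist":0,"gripper":1},{"translation":[-0.45,0.05,0],"twist":0,"gripper":1},{"translation":[-0.45,0.05,0],"twist":0,"gripper":1},{"translation":[-0.45,0.05,0],"twist":0,"gripper":1},{"translation":[-0.45,0.05,0],"twist":0,"gripper":1}]'
$M '[{"translation":[-0.45,0.05,0],"twist":0,"gripper":1},{"translation":[-0.35,0.05,0],"twist":0,"gripper":1},{"translation":[0,0,0],"twist":0,"gripper":1}]'
python3 -c "
from h import *
save(look(),'p3')"
```

```text
time_s: 8.2
eef_pos: [0.5204, -0.1454, 0.1639]
eef_rot: [-180.0, 0.0, 23.4]
ft_force: [0.5, -1.1, -0.7]
gripper_width: 0.0171
grip_force: 60.0
time_s: 8.7
eef_pos: [0.5016, -0.1558, 0.164]
eef_rot: [-180.0, 0.0, 23.4]
ft_force: [-0.1, 0.0, -0.1]
gripper_width: 0.017
grip_force: 60.0
time_s: 9.0
eef_pos: [0.4945, -0.1601, 0.1639]
eef_rot: [-180.0, 0.0, 23.4]
ft_force: [0.3, 0.0, -0.2]
gripper_width: 0.017
grip_force: 60.0
blue 12 px [345. 226.] potxy [-13.2  17.3] z 0.069
blue 7 px [359. 230.] potxy [-48.3   5.5] z 0.071
yel 50 px [333. 205.] potxy [ 49.3 -13.1] z 0.082
yel 50 px [346. 209.] potxy [ 15.3 -25.3] z 0.079
tip [-31.1 -24.9] tcp [ 0.49475776 -0.1599747   0.16395531] yaw 23.40327404861301 t 9.05 F [-0.08902565  0.46720356  0.20706524]
```

```bash
M='python3 -m inch'
$M '[{"translation":[0.5,0,-2],"twist":0,"gripper":1},{"translation":[0,0,-4],"twist":0,"gripper":1},{"translation":[0,0,0],"twist":-0.143,"gripper":1},{"translation":[0,0,0],"twist":-0.143,"gripper":1},{"translation":[0,0,0],"twist":-0.143,"gripper":1}]'
$M '[{"translation":[0,0,0],"twist":-0.143,"gripper":1},{"translation":[0,0,0],"twist":-0.143,"gripper":1},{"translation":[0,0,0],"twist":-0.143,"gripper":1},{"translation":[0,0,0],"twist":-0.143,"gripper":1},{"translation":[0,0,0],"twist":-0.143,"gripper":1}]'
$M '[{"translation":[0,0,0],"twist":-0.143,"gripper":1},{"translation":[0,0,0],"twist":-0.143,"gripper":1},{"translation":[0,0,0],"twist":-0.141,"gripper":1},{"translation":[-0.9,2.7,0],"twist":0,"gripper":1},{"translation":[-0.9,2.7,0],"twist":0,"gripper":1}]'
$M '[{"translation":[-0.9,2.3,0],"twist":0,"gripper":1},{"translation":[0,0,0],"twist":0,"gripper":1},{"translation":[0,0,0],"twist":0,"gripper":1}]'
cat >> h.py <<'E'
def to(x,y,tz=None):
    """tool-frame move (cm) of the tip to pot-relative x,y mm, and the way in mm"""
    s=r.sense();R=Ro.from_euler('xyz',s["eef_rot"],degrees=True);t=s["eef_pos"]+R.apply([.0433,-.002,.098])
    g=np.array([.5648+x/1e3,-.116+y/1e3,t[2]]); print("to",(x,y),np.round(R.inv().apply(g-t)*100,2))
E
python3 -c "
from h import *
look(); to(-3.1,2.7)
c=viewer.capture('side'); H=hsv(c)
print(blobs((H[...,0]>95)&(H[...,0]<130)&(H[...,1]>60)&(H[...,2]<110)&(np.hypot(np.mgrid[:480,:640][1]-347,np.mgrid[:480,:640][0]-225)<40),3))"
```

```text
time_s: 9.55
eef_pos: [0.4999, -0.1579, 0.2246]
eef_rot: [179.9, -0.0, 48.4]
ft_force: [-0.5, 0.0, 0.2]
gripper_width: 0.0169
grip_force: 60.0
time_s: 10.05
eef_pos: [0.4996, -0.1578, 0.224]
eef_rot: [180.0, -0.0, 89.3]
ft_force: [0.9, 0.3, 0.9]
gripper_width: 0.0167
grip_force: 60.0
time_s: 10.55
eef_pos: [0.5567, -0.1529, 0.2241]
eef_rot: [180.0, 0.0, 113.4]
ft_force: [0.2, 0.3, -0.4]
gripper_width: 0.017
grip_force: 60.0
time_s: 10.85
eef_pos: [0.5808, -0.1518, 0.2235]
eef_rot: [-179.9, -0.0, 113.5]
ft_force: [-0.1, -0.6, -0.4]
gripper_width: 0.0165
grip_force: 60.0
blue 8 px [345. 226.] potxy [-13.3  18.1] z 0.071
blue 4 px [360. 230.] potxy [-49.5   6.2] z 0.07
yel 49 px [333. 205.] potxy [ 49.5 -13.3] z 0.08
yel 25 px [346. 209.] potxy [ 16.4 -25.9] z 0.081
tip [-3.7  3.2] tcp [ 0.58028044 -0.15181265  0.22352063] yaw 113.4511124133619 t 10.9 F [ 0.13382943 -0.0610651  -0.97183956]
to (-3.1, 2.7) [-0.07  0.04 -0.  ]
[(np.int32(105), array([351.25714286, 230.41904762])), (np.int32(14), array([345.21428571, 225.64285714]))]
```

```bash
M='python3 -m inch'
$M '[{"translation":[0,0,3],"twist":0,"gripper":1},{"translation":[0,0,2.5],"twist":0,"gripper":1},{"translation":[0,0,0.45],"twist":0,"gripper":1},{"translation":[0,0,0],"twist":0,"gripper":1},{"translation":[0.43,-0.08,0],"twist":0,"gripper":1}]'
$M '[{"translation":[0.43,-0.09,0],"twist":0,"gripper":1},{"translation":[0.43,-0.09,0],"twist":0,"gripper":1},{"translation":[0.43,-0.09,0],"twist":0,"gripper":1},{"translation":[0.43,-0.09,0],"twist":0,"gripper":1},{"translation":[0.43,-0.09,0],"twist":0,"gripper":1}]'
$M '[{"translation":[0.43,-0.09,0],"twist":0,"gripper":1},{"translation":[0.43,-0.09,0],"twist":0,"gripper":1},{"translation":[0.43,-0.09,0],"twist":0,"gripper":1},{"translation":[0,0,0],"twist":0,"gripper":1}]'
python3 -c "
from h import *
save(look(),'p4')"
```

```text
time_s: 11.45
eef_pos: [0.5789, -0.149, 0.1657]
eef_rot: [179.9, 0.1, 113.4]
ft_force: [-0.8, -0.3, -0.7]
gripper_width: 0.0168
grip_force: 60.0
time_s: 11.95
eef_pos: [0.5655, -0.13, 0.1646]
eef_rot: [180.0, 0.0, 113.4]
ft_force: [-0.1, -0.3, -0.5]
gripper_width: 0.0171
grip_force: 60.0
time_s: 12.35
eef_pos: [0.5578, -0.1192, 0.1644]
eef_rot: [-180.0, -0.0, 113.5]
ft_force: [0.2, -0.8, -0.2]
gripper_width: 0.0169
grip_force: 60.0
blue 4 px [360. 230.] potxy [-49.5   6.2] z 0.07
yel 51 px [333. 206.] potxy [ 49.3 -12.9] z 0.086
yel 31 px [345. 209.] potxy [ 18.3 -23.4] z 0.081
tip [-25.9  35.5] tcp [ 0.55799898 -0.11947046  0.16445253] yaw 113.45423627031674 t 12.4 F [-0.48083176  0.14890766  0.22944756]
```

View pics/p4.png

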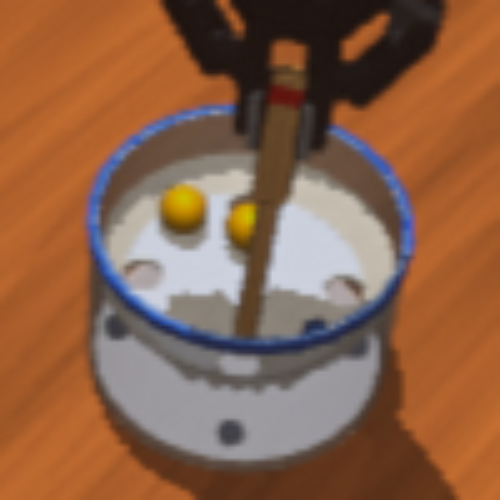

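Three blue beads now lie below the plate (crop (118,325), (355,345), (230,432)); the last, D, is at (316,326) on the plate. Push it along to h4.

```bash
M='python3 -m inch'
$M '[{"translation":[0,-0.7,0],"twist":0,"gripper":1},{"translation":[0,-0.7,0],"twist":0,"gripper":1},{"translation":[0.05,-0.7,0],"twist":0,"gripper":1},{"translation":[0,-0.7,0],"twist":0,"gripper":1},{"translation":[0,0,0],"twist":0,"gripper":1}]'
python3 -c "
from h import *
look()"
$M '[{"translation":[-0.45,-0.11,0],"twist":0,"gripper":1},{"translation":[-0.45,-0.11,0],"twist":0,"gripper":1},{"translation":[-0.45,-0.11,0],"twist":0,"gripper":1},{"translation":[-0.45,-0.11,0],"twist":0,"gripper":1},{"translation":[-0.45,-0.11,0],"twist":0,"gripper":1}]'
$M '[{"translation":[-0.45,-0.11,0],"twist":0,"gripper":1},{"translation":[-0.45,-0.11,0],"twist":0,"gripper":1},{"translation":[-0.45,-0.11,0],"twist":0,"gripper":1},{"translation":[-0.45,-0.11,0],"twist":0,"gripper":1},{"translation":[0,0,0],"twist":0,"gripper":1}]'
python3 -c "
from h import *
save(look(),'p5')"
```

```text
time_s: 12.9
eef_pos: [0.5317, -0.1312, 0.1649]
eef_rot: [180.0, 0.1, 113.4]
ft_force: [0.5, 0.5, 0.4]
gripper_width: 0.0173
grip_force: 60.0
yel 51 px [333. 206.] potxy [ 49.3 -12.9] z 0.081
yel 50 px [346. 209.] potxy [ 15.3 -25.3] z 0.082
tip [-51.8  23.9] tcp [ 0.53199127 -0.13096292  0.16482643] yaw 113.38789896191477 t 12.95 F [-0.69000859  0.18845607 -0.35937858]
time_s: 13.45
eef_pos: [0.5363, -0.1537, 0.1643]
eef_rot: [-180.0, -0.0, 113.4]
ft_force: [-0.7, 0.5, 0.1]
gripper_width: 0.0171
grip_force: 59.9
time_s: 13.95
eef_pos: [0.5394, -0.1722, 0.1645]
eef_rot: [180.0, 0.0, 113.4]
ft_force: [0.2, 0.1, -0.6]
gripper_width: 0.0168
grip_force: 59.9
yel 52 px [333. 206.] potxy [ 49.2 -12.6] z 0.083
yel 47 px [346. 209.] potxy [ 16.  -25.3] z 0.08
tip [-44.5 -16.9] tcp [ 0.53932555 -0.17181515  0.16450386] yaw 113.40655197164939 t 14.0 F [-0.5801357   0.25610046 -0.91217454]
```

```bash
M='python3 -m inch'
$M '[{"translation":[0,0,-2],"twist":0,"gripper":1},{"translation":[0,0,-4],"twist":0,"gripper":1},{"translation":[-3,3,-1],"twist":0,"gripper":1},{"translation":[0,0,0],"twist":0,"gripper":1}]'
python3 - <<'E'
from h import *
c=look(); save(c,'p6'); 
H=hsv(c); v,u=np.mgrid[:480,:640]
a=load("side"); 
d=cv2.absdiff(a["img"],c["img"]).sum(2); m=(d>70)&(v>222)&(v<262)&(abs(u-347)<36)
print(blobs(m,5))
E
```

```text
time_s: 14.4
eef_pos: [0.5832, -0.1891, 0.2374]
eef_rot: [179.7, 0.4, 113.4]
ft_force: [-0.3, -0.5, 0.1]
gripper_width: 0.0165
grip_force: 59.9
yel 50 px [333. 205.] potxy [ 49.3 -13.1] z 0.079
yel 48 px [346. 209.] potxy [ 15. -25.] z 0.081
tip [ -3.1 -33. ] tcp [ 0.58055267 -0.18785628  0.23548141] yaw 113.44318534025935 t 14.45 F [-0.39090239  0.19954902 -0.21684996]
[(np.int32(198), array([355.82323232, 226.75252525])), (np.int32(17), array([319.52941176, 230.23529412])), (np.int32(181), array([378.85635359, 242.70165746])), (np.int32(16), array([369.1875, 234.5   ])), (np.int32(24), array([342.70833333, 251.        ]))]
```

View pics/p6.png

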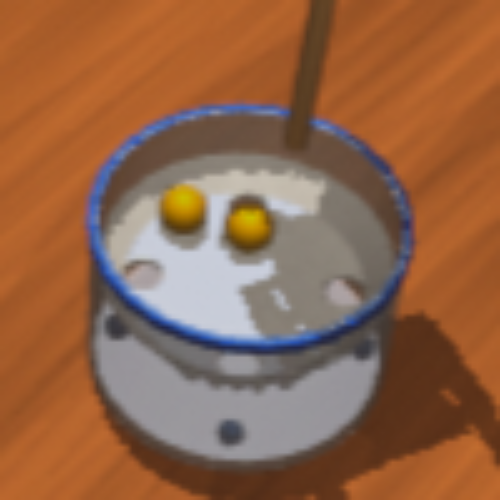

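The plate shows no blue bead in view; three are clearly seen below at crop (118,325), (363,348), (230,432), and the fourth may be hidden. I'll swing back towards the rest and check with the top camera.

```bash
M='python3 -m inch'
$M '[{"translation":[4.1,1.25,0],"twist":0,"gripper":1},{"translation":[4.1,1.25,0],"twist":0,"gripper":1},{"translation":[4.1,1.25,0],"twist":0,"gripper":1},{"translation":[4.1,1.25,0],"twist":0,"gripper":1},{"translation":[4.1,1.25,0],"twist":0,"gripper":1}]'
$M '[{"translation":[4.1,1.25,0],"twist":0,"gripper":1},{"translation":[4.1,1.25,0],"twist":0,"gripper":1},{"translation":[4.1,1.25,0],"twist":0,"gripper":1},{"translation":[0,0,0],"twist":0.143,"gripper":1},{"translation":[0,0,0],"twist":0.143,"gripper":1}]'
$M '[{"translation":[0,0,0],"twist":0.143,"gripper":1},{"translation":[0,0,0],"twist":0.143,"gripper":1},{"translation":[0,0,0],"twist":0.143,"gripper":1},{"translation":[0,0,0],"twist":0.143,"gripper":1},{"translation":[0,0,0],"twist":0.143,"gripper":1}]'
$M '[{"translation":[0,0,0],"twist":0.143,"gripper":1},{"translation":[0,0,0],"twist":0.143,"gripper":1},{"translation":[0,0,0],"twist":0.143,"gripper":1},{"translation":[0,0,0],"twist":0.141,"gripper":1},{"translation":[0,0,0],"twist":0,"gripper":1}]'
python3 - <<'E'
from h import *
delta([.5405,.1565,.2027],23.4)
pc=np.array([.5648,-.116])
c=viewer.capture("top"); np.savez("top2.npz",**c); H=hsv(c);v,u=np.mgrid[:480,:640];W=onz(c,u,v,.0585);rr=np.hypot(*(W[...,:2]-pc).transpose(2,0,1))
for nm,m,dz in(("blue",(H[...,0]>95)&(H[...,0]<130)&(H[...,1]>90)&(rr<.072),.007),("yel",(H[...,0]>15)&(H[...,0]<32)&(H[...,1]>150)&(rr<.072),.013)):
    for a,ce in blobs(m,4): print(nm,a,ce,np.round((onz(c,*ce,.0585+dz)[:2]-pc)*1000,1))
print("visible pot rim px",((H[...,0]>105)&(H[...,0]<128)&(H[...,1]>110)&(abs(rr-.08)<.02)).sum())
d=cv2.absdiff(load("top")["img"],c["img"]).sum(2); print("diff",[(a,np.round((onz(c,*ce,.0585)[:2]-pc)*1000)) for a,ce in blobs((d>90)&(rr<.075),5)])
s=viewer.capture("side"); np.savez("side2.npz",**s)
vv,uu=np.mgrid[:480,:640]
g=cv2.absdiff(load("side")["img"],s["img"]).sum(2); print("side diff",[(a,ce.round()) for a,ce in blobs((g>60)&(vv>195)&(vv<262)&(abs(uu-347)<36),4)])
E
```

```text
time_s: 14.95
eef_pos: [0.5526, 0.0277, 0.2334]
eef_rot: [-179.9, -0.1, 113.4]
ft_force: [-0.7, 0.3, -0.4]
gripper_width: 0.0168
grip_force: 60.0
time_s: 15.45
eef_pos: [0.5379, 0.1554, 0.2333]
eef_rot: [-179.8, 0.0, 96.9]
ft_force: [-0.6, -1.2, 0.2]
gripper_width: 0.0169
grip_force: 60.0
time_s: 15.95
eef_pos: [0.5384, 0.1536, 0.2333]
eef_rot: [-179.9, 0.1, 55.8]
ft_force: [-0.4, 0.5, -0.0]
gripper_width: 0.0171
grip_force: 60.0
time_s: 16.45
eef_pos: [0.5386, 0.1536, 0.2334]
eef_rot: [-180.0, 0.1, 23.4]
ft_force: [-0.2, -0.4, -0.4]
gripper_width: 0.0172
grip_force: 60.0
t 16.45 tcp [0.5386 0.1536 0.2334] yaw [-1.80e+02  1.00e-01  2.34e+01] F [-0.2 -0.4 -0.4] w 0.0172 g 60.0
tool delta cm [ 0.3  -0.19  3.07] norm 3.09 twist 0.0008528418880616742
blue 4 [373.5 208.5] [45.  36.1]
yel 87 [395.54022989 205.95402299] [48.5 -9.5]
yel 88 [402.01136364 222.05681818] [ 14.4 -21.9]
visible pot rim px 256
diff [(np.int32(16), array([45., 36.])), (np.int32(51), array([22., 13.])), (np.int32(54), array([-12.,  18.])), (np.int32(55), array([-19., -17.])), (np.int32(49), array([-50.,   7.]))]
side diff [(np.int32(40), array([335., 219.])), (np.int32(41), array([355., 220.])), (np.int32(41), array([345., 226.])), (np.int32(20), array([320., 230.])), (np.int32(20), array([359., 230.])), (np.int32(17), array([370., 234.])), (np.int32(24), array([343., 251.]))]
```

All four blue beads are gone from the plate (the blue glimpse at (45,36) is a bead below, through h1), and the yellow ones are unmoved. Reinserting along the bore by retracing the way out.

```bash
M='python3 -m inch'
$M '[{"translation":[0.3,-0.2,1.5],"twist":0,"gripper":1},{"translation":[0,0,1.5],"twist":0,"gripper":1},{"translation":[0,0,0],"twist":0,"gripper":1},{"translation":[0.37,0,0.92],"twist":0,"gripper":1},{"translation":[0.37,0,0.92],"twist":0,"gripper":1}]'
$M '[{"translation":[0.37,0,0.92],"twist":0,"gripper":1},{"translation":[0,0,0],"twist":0,"gripper":1}]'
$M '[{"translation":[0.37,0,0.92],"twist":0,"gripper":1},{"translation":[0.37,0,0.92],"twist":0,"gripper":1},{"translation":[0,0,0],"twist":0,"gripper":1}]'
python3 -c "
from h import *
delta([.5686,.1684,.1285],23.4)"
```

```text
time_s: 17.05
eef_pos: [0.5493, 0.1597, 0.1856]
eef_rot: [180.0, -0.0, 23.4]
ft_force: [0.0, 0.5, 0.6]
gripper_width: 0.0173
grip_force: 60.0
time_s: 17.25
eef_pos: [0.5522, 0.1608, 0.1791]
eef_rot: [180.0, 0.1, 23.5]
ft_force: [-7.1, -2.4, 13.9]
gripper_width: 0.017
grip_force: 61.9
time_s: 17.55
eef_pos: [0.5589, 0.1641, 0.1578]
eef_rot: [-180.0, 0.0, 23.4]
ft_force: [-0.5, -0.0, -0.6]
gripper_width: 0.0167
grip_force: 59.4
t 17.55 tcp [0.5589 0.1641 0.1578] yaw [-180.     0.    23.4] F [-0.5 -0.  -0.6] w 0.0167 g 59.4
tool delta cm [ 1.06 -0.01  2.93] norm 3.12 twist 0.0005298888361070668
```

Run:
```python
from h import *
c=viewer.capture("side"); P=cloud(c); ux=np.array([-.918,-.397]); vx=np.array([-.397,.918]); m=np.array([.5876,.1741])
old=dict(np.load("side2.npz")); H=hsv(c)
a=(P[...,:2]-m)@ux*1000; b=(P[...,:2]-m)@vx*1000; z=P[...,2]*1000
new=cv2.absdiff(old["img"],c["img"]).sum(2)>40
for lo in range(20,150,8):
    k=(z>=lo)&(z<lo+8)&(abs(a)<70)&(abs(b)<45)&new&(H[...,1]>70)&(H[...,2]>60)
    if k.sum()>1: print(lo,k.sum(),"u %.0f..%.0f"%(a[k].min(),a[k].max()),"v %.0f..%.0f"%(b[k].min(),b[k].max()))
print("tip est", (r.sense()["eef_pos"]+Ro.from_euler('xyz',r.sense()["eef_rot"],degrees=True).apply([.0433,-.002,.1]))*1000)
v0,u0=map(int,proj(c,[[.5876,.1741,.08]])[0][::-1]); print(u0,v0)
for row in range(v0-14,v0+16,2): print(' '.join('%3d/%3d'%(H[row,q,2],z[row,q]) for q in range(u0-14,u0+18,2)))
```

```text
60 6 u 13..18 v -0..16
68 4 u -5..15 v -17..17
76 3 u -4..-2 v -13..4
84 2 u 1..2 v 4..6
92 3 u 3..16 v 2..5
100 8 u 6..19 v 1..8
108 9 u 10..22 v 1..9
116 13 u 13..25 v 4..9
124 4 u 16..26 v 6..8
132 14 u 18..35 v 8..12
140 11 u 21..39 v 10..13
tip est [597.44851744 183.02178617  57.45982266]
259 285
162/ -1 155/ -3 154/ -1 150/  0 152/ -1 153/  0 143/ -1 113/ -1  68/228  37/247  27/235  28/224  28/209  43/180  55/179  68/169
153/  0 153/ -1 150/ -4 152/  0 154/ -4 159/ -2 171/ -2 171/  1 158/  0 127/  2  27/173  27/206  27/206  39/176  56/169  84/162
154/  0 152/  0 152/ -1 154/  0 159/ -1 171/ -1 163/  1 152/  0 158/ -2 139/  1  43/162  34/169  28/171  38/169  72/162 159/ -1
154/  0 153/  1 156/  1 161/  1 173/  2 163/  0 155/ -1 158/ -1 164/ -1 140/  0  85/137  71/140  67/142  68/143 139/145 173/  0
153/ -2 155/  2 163/  1 167/  0 159/  2 155/ -5 175/ 82 172/ 77 157/  1 103/116  76/123  68/126  92/132 121/135 172/ -1 165/ -1
156/ -1 163/  2 168/  0 158/  0 149/ -2 174/ 79 125/ 75 123/ 74 120/101  85/116  66/117 124/114 171/ -2 167/ -1 163/  2 168/  0
165/  0 160/ -2 157/  0 157/ 
[... 422 characters left out ...]
/ 76  72/ 46 133/ 61 172/ 66 174/ -2 183/ -1 174/  0 168/  0
123/  0  86/  9 100/ 45  81/ 73 125/ 77 184/ 75 177/ 73  97/ 63  71/ 32  80/ 39  98/ 66  84/ 66  70/ 40  95/ 12 102/ 11 138/ -1
 83/ 11  92/ 13  85/ 64  72/ 63  66/ 65  73/ 69 105/ 69 186/ 71 183/ 71 101/ 51 100/ 68  56/ 40  56/ 41  93/ 39  73/ 10  92/ 11
 90/ 16  95/ 37  74/ 58  68/ 55  70/ 59  69/ 60  70/ 61  71/ 66  95/ 70 172/ 71  89/ 65  51/ 38  76/ 39  70/ 40  63/ 27  89/ 11
 93/ 11  77/ 40  68/ 44  69/ 42  70/ 47  71/ 50  72/ 52  73/ 56  72/ 58  71/ 60  57/ 39  50/ 37  73/ 39  43/ 37  60/ 19  87/ 12
 82/ 30  71/ 28  68/ 32  70/ 37  70/ 38  72/ 40  72/ 45  74/ 48  75/ 48  57/ 39  52/ 39  54/ 40  76/ 38  32/ 26  57/ 11  81/ 12
```

The rod is inside the sleeve's outline, going below the mouth. Continue down, then release.

```bash
M='python3 -m inch'
$M '[{"translation":[0.35,0,0.9],"twist":0,"gripper":1},{"translation":[0.35,0,0.9],"twist":0,"gripper":1},{"translation":[0.15,0,0.4],"twist":0,"gripper":1},{"translation":[0,0,0],"twist":0,"gripper":1}]'
$M '[{"translation":[0.12,0,0.3],"twist":0,"gripper":1},{"translation":[0.05,0,0.2],"twist":0,"gripper":1},{"translation":[0,0,0],"twist":0,"gripper":1}]'
python3 -c "
from h import *
delta([.5686,.1684,.1285],23.4)"
```

```text
time_s: 18.0
eef_pos: [0.566, 0.1673, 0.1347]
eef_rot: [-180.0, 0.2, 23.4]
ft_force: [0.7, -0.6, -0.2]
gripper_width: 0.0171
grip_force: 59.4
time_s: 18.3
eef_pos: [0.5683, 0.1681, 0.1313]
eef_rot: [-180.0, 0.0, 23.4]
ft_force: [0.2, 0.5, -0.6]
gripper_width: 0.0166
grip_force: 59.4
t 18.3 tcp [0.5683 0.1681 0.1313] yaw [-180.     0.    23.4] F [ 0.2  0.5 -0.6] w 0.0166 g 59.4
tool delta cm [ 0.04 -0.02  0.28] norm 0.29 twist 0.00038355525990085176
```

```bash
M='python3 -m inch'
$M '[{"translation":[0,0,0],"twist":0,"gripper":2.5},{"translation":[0,0,0],"twist":0,"gripper":4},{"translation":[0,0,0],"twist":0,"gripper":5},{"translation":[0,0,0],"twist":0,"gripper":5},{"translation":[0,0,0],"twist":0,"gripper":5}]' 20
$M '[{"translation":[0,0,-2],"twist":0,"gripper":5},{"translation":[0,0,-4],"twist":0,"gripper":5},{"translation":[0,0,-4],"twist":0,"gripper":5},{"translation":[0,0,-4],"twist":0,"gripper":5},{"translation":[-4,3,0],"twist":0,"gripper":5}]'
$M '[{"translation":[-3.8,2.9,0],"twist":0,"gripper":5},{"translation":[-3.8,2.9,0],"twist":0,"gripper":5},{"translation":[-3.8,2.9,0],"twist":0,"gripper":5},{"translation":[-3.8,2.9,0],"twist":0,"gripper":5},{"translation":[-3.8,2.9,0],"twist":0,"gripper":5}]'
$M '[{"translation":[-3.8,2.9,0],"twist":0,"gripper":5},{"translation":[-3.8,2.9,0],"twist":0,"gripper":5},{"translation":[-3.8,2.9,0],"twist":0,"gripper":5},{"translation":[-3.8,2.9,0],"twist":0,"gripper":5},{"translation":[0,0,0],"twist":0,"gripper":5}]'
python3 - <<'E'
from h import *
for n in("side","top"):
    c=viewer.capture(n); d=cv2.absdiff(load(n)["img"],c["img"]).sum(2)
    P=cloud(c); P0=cloud(load(n))
    print(n,"diffs",[(a,ce.round(),np.round(P[int(ce[1]),int(ce[0])],3)) for a,ce in blobs(d>90,12)])
    m=np.hypot(P[...,0]-.555,P[...,1]-.162)<.07
    for lo in(.09,.1,.11,.12,.13,.14):
        for Q in(P0,P):
            k=m&(Q[...,2]>=lo)&(Q[...,2]<lo+.01); print(lo,k.sum(),np.round(Q[k].mean(0)*1000,1) if k.any() else '',end=' | ')
        print()
look()
E
```

```text
time_s: 18.8
eef_pos: [0.5684, 0.168, 0.1316]
eef_rot: [180.0, -0.0, 23.4]
ft_force: [-0.9, -0.7, -0.3]
gripper_width: 0.05
grip_force: 0.0
time_s: 19.3
eef_pos: [0.5495, 0.1277, 0.2799]
eef_rot: [179.8, -1.0, 23.7]
ft_force: [0.8, -1.3, 0.4]
gripper_width: 0.0499
grip_force: 0.0
time_s: 19.8
eef_pos: [0.4257, -0.0852, 0.2717]
eef_rot: [180.0, -0.0, 23.5]
ft_force: [0.1, -1.0, 1.2]
gripper_width: 0.0503
grip_force: 0.0
time_s: 20.3
eef_pos: [0.3308, -0.2555, 0.2719]
eef_rot: [179.9, 0.1, 22.9]
ft_force: [-0.5, 1.5, 0.0]
gripper_width: 0.0504
grip_force: 0.0
side diffs [(np.int32(7666), array([558.,  46.]), array([ 0.269, -0.1  ,  0.636])), (np.int32(1992), array([497., 136.]), array([ 0.32 , -0.22 ,  0.395])), (np.int32(73), array([564., 116.]), array([ 0.288, -0.859,  0.101])), (np.int32(66), array([637., 132.]), array([0.145, 0.042, 0.65 ])), (np.int32(26), array([622., 148.]), array([ 0.103, -0.844,  0.09 ])), (np.int32(4656), array([531., 215.]), array([ 0.208, -0.52 , -0.002])), (np.int32(4784), array([613., 241.]), array([0.119, 0.192, 0.643])), (np.int32(37), array([336., 219.
[... 2545 characters left out ...]
, array([ 0.132, -0.069, -0.   ])), (np.int32(17), array([446., 474.]), array([ 0.247, -0.104,  0.636]))]
0.09 7 [572.4 166.8  94. ] | 0.09 4 [572.9 169.5  93.4] | 
0.1 14 [567.9 163.  106.5] | 0.1 17 [568.1 164.8 106.6] | 
0.11 28 [562.6 162.4 114.8] | 0.11 27 [563.  161.3 115.2] | 
0.12 27 [556.1 159.8 124.7] | 0.12 25 [556.2 160.3 125.1] | 
0.13 30 [550.1 156.4 135.4] | 0.13 27 [550.2 156.  135.1] | 
0.14 56 [535.4 151.5 146.6] | 0.14 56 [535.1 150.1 146.2] | 
yel 48 px [333. 205.] potxy [ 49.7 -13.5] z 0.079
yel 49 px [347. 209.] potxy [ 15.3 -25.6] z 0.081
tip [-192.4 -115.5] tcp [ 0.33345014 -0.25059222  0.27144503] yaw 23.364398326945864 t 20.45 F [ 0.26614028 -0.32797201 -0.03420637]
```

The stick stands exactly as it did at the start, only the four blue beads have changed in the pot, and the bystanders have not moved. Handing in.

```bash
python3 -m inch '[{"translation":[0,0,0],"twist":0,"gripper":5},{"translation":[0,0,0],"twist":0,"gripper":5}]' >/dev/null; python3 -c "
from bench import r
print(r.job_done())"
```

```text
the job is handed in; nothing more can be done
None
```

The job is handed in, but it returned no verdict: all four blue beads are off the plate (three seen at the pot bottom, the fourth out of view), both yellow beads are still on it, the stick is back in its rest as at the start, and the mug, ink bottle and paint jar are unmoved.

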